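Eject the long seal blank and close it in its case

TASK

Two square stone seal blanks sit in the two bays of the wooden seal block: push the longer one out by pressing that bay's spring ejector tab fully home, then lay it flat in the long compartment of the open seal case without dropping it, and press the lid down past its spring until it is fully shut. Leave the shorter blank in its bay, let the ejectors spring back, and do not disturb the other things on the table.

Things in the scene. Friction and masses are not known exactly. Their poses are not given: they have to be found in the camera images.
- block: Fixed wooden seal block; origin at table level. In its frame (mm): base plate x -45 to 115, y -52 to 52, 12 thick. On it two bays along x, 28 wide, floor 12 up, centre lines y = +26 (a) and -26 (b), walls x -45 to 46, up to 48 above the table. Ejector tabs stick out at the -x end; pressing them to +x pushes the blank out on to the open apron (x 46 to 115).
- bay_a_mouth (a point): Bay a's mouth, on the bay floor (block frame 46, 26, 12 mm); axes as the block. Lips 40 to 48 mm above the table cover each bay from block x -45 to +18 mm but for a 12 mm wide window, so a blank can be lifted only once its rear end is past x = +18; from +18 to +46 the bay is open above.
- bay_b_mouth (a point): The same for bay b (block frame 46, -26, 12 mm).
- ejector_a (a joint): Slide of bay a's spring ejector (y = +26): 0 at rest, 0.062 m pressed fully home (to +x of the block); about 4 N to start, 11 N fully home plus friction of the blank; springs back when released. Its pusher's front face is at block x = -39 mm + this value.
- ejector_b (a joint): The same for bay b (y = -26 mm).
- ejector_a_tab (a point): Centre of the rear (outer, -x) face of ejector a's tab, the face to press: 28 mm wide, 10 mm thick, from 10 to 44 mm above the table; moves with the ejector. x axis = press direction.
- ejector_b_tab (a point): The same for ejector b.
- seal_long: The longer square seal blank, pale stone, 84 x 26 x 26 mm, about 0.15 kg, long axis x, origin at the centre of its underside. Starts lying in one of the two bays (either one), its centre at block x +4 to +8 mm; after a full press it lies with its centre at about block x +66 mm.
- seal_short: The shorter blank, 60 x 26 x 26 mm, same stone and frame, in the other bay; it must stay there.
- case: Fixed flat pale wooden case, 68 (x) x 140 (y) mm, origin at the centre of its underside; tray rim 16 mm above the table, walls 4 mm. Hinge along y on its +x side; inside are the long compartment and, at the +y end, a small ink-pad compartment with a white disc.
- tray (a point): Centre of the floor (6 mm above the table) of the case's long compartment, inner size 60 (x) x 98 (y) x 10 mm deep, axes as the case. The blank lies here along y, and stands 16 mm proud of the rim; the hollow lid goes over it.
- lid (a joint): Lid angle: 0 = fully open (leaning back 2.1 rad from shut), 2.1 rad = fully shut. Starts at 0. An over-centre spring holds it open and swings it back open if let go below about 1.55 (near 1.6 it may balance); it takes 1 to 5 N near the free edge, and once past about 1.75 the spring pulls it shut and keeps it there.
- lid_hinge (a point): Middle of the hinge line of the lid: case frame (34, 0, 16) mm; hinge axis along the case's y.
- lid_edge (a point): Middle of the lid's free edge on its outer face: 68 mm from the hinge along the lid and 26 mm off the hinge line towards its outside (the lid is a hollow shell 68 x 140 x 26 mm; shut, its top is 42 mm above the table). Moves with the lid.
- paste_jar: Bystander: closed white jar, 52 mm wide, 45 mm high, origin at the centre of its underside, near the end of the block's apron.
- ink_bottle: Bystander: tall amber bottle, 52 mm wide, 125 mm high, origin at the underside, beyond the block.
- stone: Bystander: square block of pale stone standing upright, 45 x 45 mm, 90 mm high, origin at the underside.
- cup: Bystander: blue cup, 72 mm wide, 75 mm high, origin at the underside, beside the case.
- chisel_a: Bystander: engraving chisel 175 mm long, 17 mm thick, lying along its x, beside the far side of the block.
- chisel_b: Bystander: the same, lying in front of the case.
- brush: Bystander: plastic brush 165 mm long, 13 mm wide, lying along its x on the robot's side of the block.

How it is judged (in metres and radians):
On the way, in this order (a step that is already met when the one before it is completed fails the run):
1. the long blank is pushed out on to the apron by its ejector, pressed home (value of joint any of ejector_a, ejector_b above 0.052 m and x of seal_long in the frame of block above 0.056 m and z of seal_long in the frame of block below 0.02 m), for 0.1 s.
2. the long blank lies flat in the long compartment, let go (x of seal_long in the frame of tray between -0.022 and 0.022 m and y of seal_long in the frame of tray between -0.013 and 0.013 m and z of seal_long in the frame of tray between -0.004 and 0.005 m and contact force between the fingers and seal_long below 0.1 N and value of joint lid below 1.9 rad), for 0.2 s.
At the end, for the whole second after the job is handed in: Long blank at rest flat in the long compartment (centre within 22 mm across, 13 mm along, of its centre); lid shut past its spring (joint over 2.03 rad); both ejectors within 6 mm of rest; short blank within 15 mm and bystanders within 30 mm of their starts (x of seal_long in the frame of tray between -0.022 and 0.022 m and y of seal_long in the frame of tray between -0.013 and 0.013 m and z of seal_long in the frame of tray between -0.004 and 0.005 m and value of joint lid above 2.03 rad and linear speed of seal_long below 0.02 m/s and value of joint each of ejector_a, ejector_b below 0.006 m and distance of seal_short from where it was at the start of the episode below 0.015 m and distance of each of paste_jar, ink_bottle, cup, chisel_a, chisel_b, brush, stone from where it was at the start of the episode below 0.03 m); the robot touches nothing.
It fails at once if the short blank is moved more than 15 mm (distance of seal_short from where it was at the start of the episode above 0.015 m).
It fails at once if a bystander is moved more than 30 mm (distance of any of paste_jar, ink_bottle, cup, chisel_a, chisel_b, brush, stone from where it was at the start of the episode above 0.03 m).
It fails at once if the long blank is dropped (falls free faster than 0.6 m/s) (linear speed of seal_long above 0.6 m/s and contact force between anything else and seal_long below 0.02 N).
It also fails if it takes over 69 s, if anything falls off the work surface, if the arm or the gripper's body presses on something with over 40 N, if the wrist force passes 120 N, or if a joint passes its speed limit or range.

ROBOT

A 6-joint arm with a two-finger parallel gripper is mounted at the origin on the work surface. World frame = base frame: x ahead of the robot, y to its left, z up, the work surface at z = 0. Lengths are in mm, angles in rad, forces in N, time in s.
With the tool pointing down it reaches from about 275 to 825 mm from the base axis. Payload 5.2 kg.
Tool frame: the origin (TCP) lies at the very end of the fingers, on their centre line; the grasp point (between the pads) lies 19 mm behind it; z points along the fingers, y is the line along which they close (so a half turn about z gives the same grasp; the last joint's range is limited). The gripper opens to 93 mm and grips with 3 to 60 N. Pads are 15 mm wide; open, the fingers measure 128 mm over their backs; the gripper's body (75 mm by 188 mm) begins 65 mm behind the grasp point.
Start: joints at [-1.383, 0.259, 1.535, -0, 1.348, -0.203], TCP at [209.531, -508.529, 218.653] pointing down, gripper open.
Joint ranges: [-3.14, 3.14], [-0.91, 2.08], [0.19, 2.58], [-1.22, 4.36], [0.22, 2.71], [-3.12, 3.12]. Speed limits (rad/s): [2.57, 2.57, 3.14, 3.14, 3.14, 3.14].

INTERFACE

Orientations are given as [roll, pitch, yaw] about the fixed x, y, z axes, in that order (R = Rz(yaw) Ry(pitch) Rx(roll)).
In Python, from bench import robot gives the robot as it stands. The module is installed in compiled form; this text tells all that it offers. Calls block until the motion is done:
- robot.move_ptp(position, orientation): joint-space move of the TCP to a pose.
- robot.move_linear(position, ori=None, speed=150, f_stop=None): straight line of the TCP; ori=None keeps the orientation; speed is the mean speed in mm/s. With f_stop (N) it stops when the force on the tool has changed by that much, and returns True; else False.
- robot.move_j(angles): joint-space move.
- robot.move_gripper(opening): opening from 0.0 (shut) to 1.0 (fully open); the grip force is fixed at half the most; returns when the fingers have stopped.
- robot.sleep(seconds).
- robot.inverse_kinematics(position, orientation): joint angles nearest the present ones, or None.
- robot.get_image(name): name is "scene" or "side" or "wrist"; returns a dict with "img" (480x640x3 uint8, blue, green, red), "fovy" (degrees; the focal length in pixels is half the picture's height over the tangent of half this angle, whatever the lens; pixels are square), "cx", "cy" (the principal point, pixels), "k1" (the pictures are not rectified: a ray, as slopes to the right and down, at radius r is drawn at 1 + k1 r^2 times it, then the intrinsics apply), "eye" and "orientation" of the camera in the world. Camera axes: x right, y down, z forward; pixel columns grow to the right and rows downward; lengths in mm; the calibration is good to about 2 mm. A picture is of the moment at which its call begins. There is no depth.
A pose or a line that the arm cannot do raises robot.MotionError and nothing moves.
- robot.hand_in(): hands the job in, once; it reports no verdict.
Readings, each from a call of its own:
- robot.current_t(): time.
- robot.current_qpos(): joint angles.
- robot.current_joint_vel(): joint speeds.
- robot.current_joint_efforts(): joint torques, N m.
- robot.current_tcp_pos(): TCP position.
- robot.current_eef_rot(): TCP orientation.
- robot.current_contact_force(): force on the tool from outside, world axes, zero at the start.
- robot.current_ft_torque(): the same for the moment, N m.
- robot.current_gripper_width(): opening from 0.0 (shut) to 1.0 (fully open).
Only numpy, scipy, OpenCV 4.12 (cv2) and the standard library are available. Lean on these libraries where they do the work, as an engineer would, in place of code of your own. Each camera call takes 0.05 s, during which the arm holds its last target. There are 200 camera calls.

## Working session

There is one attempt and no reset: what is moved stays moved. The work goes in short steps, each a Python script; the robot and the scene stay as the last script left them, time stands still between calls to the robot, and variables do not carry over. Pictures are saved under pics/ and viewed, on a budget of 10 in all, crops included, one or two more only if the job needs it, and the job is handed in when it is done.

```bash
mkdir -p pics; cat > h.py <<'E'
import numpy as np, cv2
from bench import robot
from scipy.spatial.transform import Rotation as R
def cap(name,fn):
    d=robot.get_image(name); cv2.imwrite('pics/'+fn+'.png',d['img'])
    import pickle; pickle.dump(d,open('pics/'+fn+'.pkl','wb')); return d
def load(fn):
    import pickle; return pickle.load(open('pics/'+fn+'.pkl','rb'))
def K(d):
    f=240/np.tan(np.radians(d['fovy'])/2); return f
def rot(d):
    o=np.array(d['orientation'],float)
    return o if o.shape==(3,3) else R.from_euler('xyz',o).as_matrix()
def ray(d,uv):
    f=K(d); x=(np.array(uv,float)-[d['cx'],d['cy']])/f
    s=x.copy()
    for _ in range(30): s=x/(1+d['k1']*(s@s))
    return rot(d)@np.array([s[0],s[1],1.])
def onz(d,uv,z):
    r=ray(d,uv); e=np.array(d['eye'],float); return e+r*(z-e[2])/r[2]
def proj(d,p):
    q=rot(d).T@(np.array(p,float)-np.array(d['eye'],float)); s=q[:2]/q[2]
    return s*(1+d['k1']*(s@s))*K(d)+[d['cx'],d['cy']]
E
python3 - <<'E'
from h import *
for n in ['scene','side']:
    d=cap(n,n+'0'); print({k:v for k,v in d.items() if k!='img'})
print(robot.current_t(), robot.current_eef_rot())
E
```

```text
{'fovy': 49.15636272905459, 'cx': 315.5859901014257, 'cy': 229.84812701256814, 'k1': -0.12700345291890142, 'eye': array([1110.71662189,  260.71839432,  829.20065261]), 'orientation': array([-2.47259802, -0.01485764,  2.06579304])}
{'fovy': 52.96636267884763, 'cx': 321.4886360671343, 'cy': 233.4482267429596, 'k1': -0.004736368534727963, 'eye': array([ 386.2714093 , -783.50681678,  595.29629044]), 'orientation': array([-2.13273912, -0.00764565, -0.21917874])}
0.1 [-3.13999294e+00 -3.16856054e-04  3.90816140e-01]
```

View pics/scene0.png

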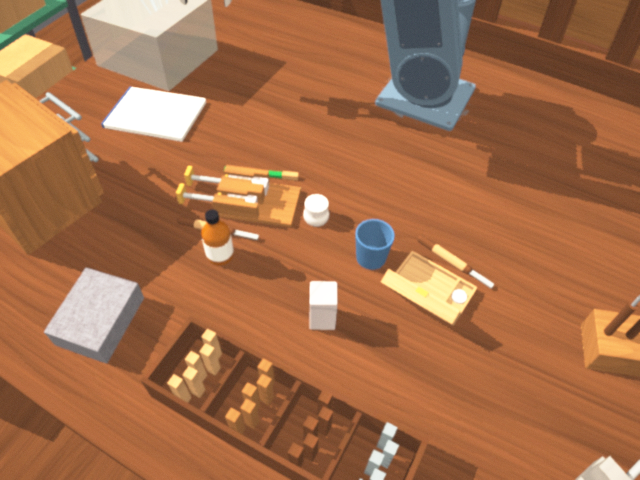

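View pics/side0.png

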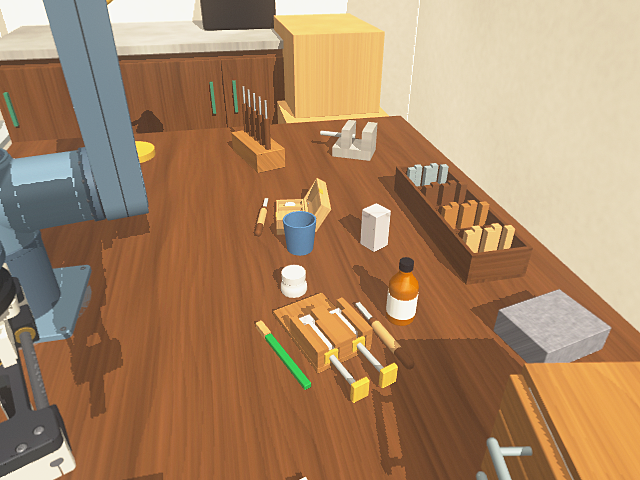

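The scene view shows the block near (245,195), the ejector tabs at (188,174) and (182,194), and the case at (430,285). In the side view the block is near (325,330), the tabs at (359,390) and (388,375), and the case at (295,210). I'll enlarge both regions.

```bash
python3 - <<'E'
from h import *
a=load('scene0')['img'];b=load('side0')['img']
def c(i,x,y,w,h):
    return cv2.resize(i[y:y+h,x:x+w],(400,300),interpolation=cv2.INTER_CUBIC)
m=np.vstack([np.hstack([c(a,170,145,160,120),c(b,240,280,180,135)]),np.hstack([c(a,370,230,132,99),c(b,240,170,120,90)])])
cv2.imwrite('pics/m1.png',m)
E
```

```text
(no output)
```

View pics/m1.png

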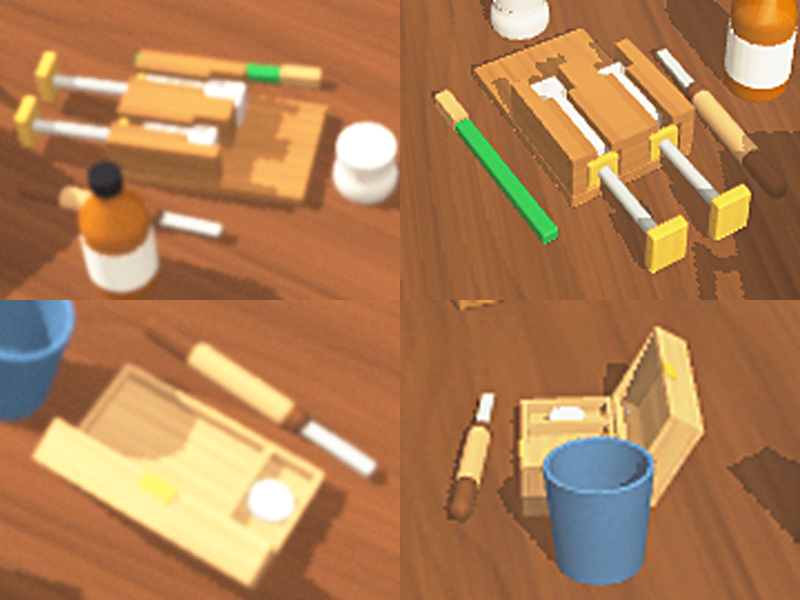

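```bash
cat > fit.py <<'E'
from h import *
from scipy.optimize import least_squares
S=load('scene0');D=load('side0')
def tf(p,q):
    c,s=np.cos(p[2]),np.sin(p[2]); return np.array([p[0]+c*q[0]-s*q[1],p[1]+s*q[0]+c*q[1],q[2]])
def fit(obs,p0):
    def f(p):
        r=[]
        for d,q,uv in obs:
            q=np.array(q,float)
            if np.isnan(q[0]): q[0]=p[3]
            r.append((proj(d,tf(p,q))-uv))
        return np.array(r).ravel()
    s=least_squares(f,p0,loss='soft_l1'); print(s.x); print(f(s.x).reshape(-1,2).round(1).tolist()); return s.x
n=np.nan
if __name__=='__main__':
    for uv in [(300,187),(293,222)]: print(onz(S,uv,12))
    B=fit([(S,(115,52,12),(300,187)),(S,(115,-52,12),(292.8,221.8)),(S,(46,-47,48),(258.8,205)),
     (D,(115,52,12),(273.75,311.5)),(D,(115,-52,12),(325,293)),(D,(-45,52,12),(319.6,367.8)),
     (D,(n,40,44),(351.2,385.7)),(D,(n,12,44),(367.4,379.9)),(D,(n,12,10),(368.3,397)),(D,(n,40,10),(352.5,402.4)),
     (D,(n,-12,44),(379.5,371.4)),(D,(n,-40,44),(396.2,364.6)),(D,(n,-12,10),(380.9,386.7)),(D,(n,-40,10),(396.6,381.3))],[380,-150,1.5,-120])
    C=fit([(S,(-34,-70,16),(412.2,251.5)),(S,(-34,70,16),(477.2,287.8)),(S,(68.3,-70,74.7),(389.8,269.6)),(S,(68.3,70,74.7),(464,307.6)),
     (S,(90.7,-70,61.6),(380.9,281.8)),(S,(90.7,70,61.6),(452.5,324)),
     (D,(-34,70,16),(276.3,200)),(D,(-34,-70,16),(276.6,221)),(D,(34,70,16),(303.6,199.4)),(D,(68.3,70,74.7),(317.4,178.4)),(D,(90.7,70,61.6),(327.6,179.9)),(D,(90.7,-70,61.6),(330.9,209.6))],[450,300,0.])
    for y in (26,-26):
        for x in (48,24):
            print(y,x,[((proj(d,tf(B,(x,y,38)))-o)*k).round() for d,o,k in((S,(170,145),2.5),(D,(240,280),2.2222))])
    for nm,u in (('jar',(317,222)),('cup',(374,266)),('bottle',(219,257)),('stone',(322,328))): print(nm,onz(S,u,0).round())
    for u in [(257,321),(308,386)]: print('brush',onz(D,u,6).round())
    for u in [(297,177),(225,170)]: print('brushS',onz(S,u,6).round())
    for u in [(435,247),(492,285)]: print('chiselb',onz(S,u,8).round())
    for u in [(410,360),(358,304)]: print('chisela',onz(D,u,8).round())
E
python3 fit.py
```

```text
[ 450.34147787 -119.58364853   12.        ]
[540.67923055 -84.75117379  12.        ]
[ 534.89960134 -211.60827393   -4.39180452 -121.61071909]
[[0.5, -0.2], [-2.2, 2.4], [-2.4, 0.8], [-0.6, -0.6], [-2.6, -0.6], [-1.4, 1.9], [1.6, 0.8], [1.3, -1.2], [-0.9, -2.7], [-0.7, -0.2], [2.5, 0.8], [0.8, 0.2], [-0.6, 1.0], [-1.7, -1.0]]
[537.60369565 219.16906762 -44.11959235]
[[0.4, -0.4], [0.5, -0.2], [-0.9, -0.2], [-3.5, 3.4], [0.4, 0.4], [0.0, 0.5], [0.1, -0.2], [-0.0, 7.7], [-0.4, -0.4], [-0.7, -0.8], [-2.0, 2.2], [0.2, -0.1]]
26 48 [array([241.,  95.]), array([141.,  82.])]
26 24 [array([213.,  91.]), array([157., 101.])]
-26 48 [array([226., 141.]), array([199.,  59.])]
-26 24 [array([197., 137.]), array([215.,  77.])]
jar [509. -47.   0.]
cup [551. 100.   0.]
bottle [ 678. -172.    0.]
stone [716.  75.   0.]
brush [ 418. -133.    6.]
brush [ 479. -294.    6.]
brushS [ 423. -143.    6.]
brushS [ 481. -292.    6.]
chiselb [457. 189.   8.]
chiselb [489. 316.   8.]
chisela [ 650. -279.    8.]
chisela [ 606. -128.    8.]
```

Poses are fitted: block at about (535,-212) with yaw 1.891, case at about (538,219) with yaw -0.137. Residuals are 1–3 px. From this distance I can't tell which bay holds the long blank, so I'll look from close with the wrist camera.

```bash
python3 - <<'E'
from h import *
robot.move_ptp([545,-240,320],[np.pi,0,1.891]); d=cap('wrist','w1')
print({k:v for k,v in d.items() if k!='img'},robot.current_t())
from fit import tf
B=[534.9,-211.6,-4.3918]
for q in [(115,52,12),(115,-52,12),(-45,52,12),(-45,-52,12),(48,26,38),(24,26,38),(48,-26,38),(24,-26,38),(-121.6,26,44),(-121.6,-26,44)]: print(q,proj(d,tf(B,q)).round())
E
```

```text
{'fovy': 65.50189842873384, 'cx': 316.60951830704437, 'cy': 239.41446990770632, 'k1': -0.061522099927265844, 'eye': array([ 522.35351607, -173.28057292,  485.34195092]), 'orientation': array([2.88486111e+00, 9.50072493e-04, 3.17640665e-01])} 1.775
(115, 52, 12) [273.  78.]
(115, -52, 12) [360.  78.]
(-45, 52, 12) [277. 210.]
(-45, -52, 12) [357. 210.]
(48, 26, 38) [294. 135.]
(24, 26, 38) [295. 156.]
(48, -26, 38) [339. 135.]
(24, -26, 38) [339. 156.]
(-121.6, 26, 44) [296. 275.]
(-121.6, -26, 44) [338. 275.]
```

View pics/w1.png

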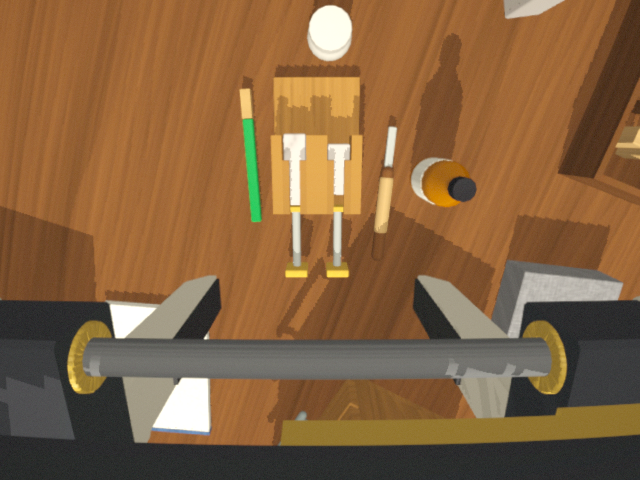

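The wrist view matches the fit: apron corners at (273,77) and (360,77), against (273,78) and (360,78) predicted. Bay a's blank runs from row 134 to 206, about 82 mm, and bay b's from 145 to about 200. The long blank is in bay a, and its tab rear edge is at (296,277). Next I press ejector a.

```bash
cat >> h.py <<'E'
B=[534.9,-211.6,-4.3918+2*np.pi]; C=[537.6,219.17,-44.1196+14*np.pi]
def tf(p,q):
    c,s=np.cos(p[2]),np.sin(p[2]); return np.array([p[0]+c*q[0]-s*q[1],p[1]+s*q[0]+c*q[1],q[2]])
def inv(p,w):
    c,s=np.cos(p[2]),np.sin(p[2]); dx,dy=w[0]-p[0],w[1]-p[1]; return np.array([c*dx+s*dy,-s*dx+c*dy,w[2]])
OB=[np.pi,0,B[2]]
E
python3 - <<'E'
from h import *
robot.move_gripper(0.0)
robot.move_ptp(tf(B,(-155,26,120)),OB)
robot.move_linear(tf(B,(-155,26,20)),speed=150)
print(robot.current_t(),robot.current_contact_force())
s=robot.move_linear(tf(B,(-100,26,20)),speed=50); print(robot.current_contact_force())
s=robot.move_linear(tf(B,(-64,26,20)),speed=45,f_stop=20)
print(s,inv(B,robot.current_tcp_pos()),robot.current_contact_force())
robot.sleep(0.3); print(inv(B,robot.current_tcp_pos()),robot.current_contact_force(),robot.current_t())
d=cap('side','s2');cap('wrist','w2')
i=d['img'][240:420,220:460];cv2.imwrite('pics/s2c.png',cv2.resize(i,(800,600),interpolation=cv2.INTER_CUBIC))
E
```

```text
4.9833 [-0.40452379 -0.24763775 -0.03325793]
[ 1.43793816 -6.31834985 -4.75849099]
True [-75.71620413  25.85265744  20.75537109] [  1.84697679 -10.42995596  -5.82821013]
[-76.81237842  25.85552094  20.72258728] [ 1.83656037 -9.92744062 -5.08875572] 7.2417
```

View pics/w2.png

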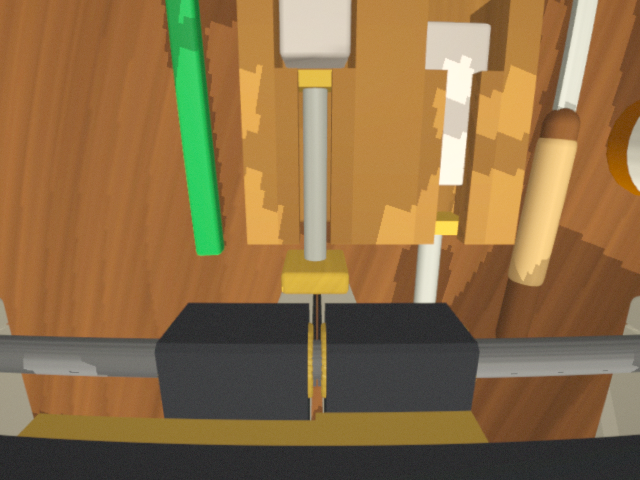

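The press reached about 53 mm and the blank is already past the lips. The 20 N stop tripped early, since the holding force is only about 10 N, so I'll press on.

```bash
python3 - <<'E'
from h import *
for x in (-74,-72,-70,-68,-66,-64,-62):
    s=robot.move_linear(tf(B,(x,26,20)),speed=25,f_stop=25)
    f=robot.current_contact_force()
    print(x,s,inv(B,robot.current_tcp_pos()).round(1),f.round(1),robot.current_t())
    if s or np.hypot(f[0],f[1])>22: break
robot.sleep(0.3);d=cap('wrist','w3')
for x in (20,24,28): print(x,proj(d,tf(B,(x,26,38))).round())
i=np.vstack([d['img'][:300],load('w2')['img'][:300]]);cv2.imwrite('pics/w3c.png',i)
E
```

```text
-74 False [-77.3  25.8  20.7] [  2.  -11.   -3.9] 7.5917
-72 False [-75.3  25.8  20.7] [  1.8 -11.1  -4.6] 7.8417
-70 False [-73.5  25.9  20.7] [  1.6 -11.1  -5.2] 8.0917
-68 False [-73.4  25.8  20.8] [  3.4 -16.3  -7.7] 8.3417
-66 False [-73.4  25.8  21. ] [  4.2 -20.9 -11.4] 8.5917
-64 False [-73.4  25.7  21.1] [  5.5 -26.5 -14.1] 8.8417
20 [316.  82.]
24 [316.  70.]
28 [316.  59.]
```

View pics/w3c.png

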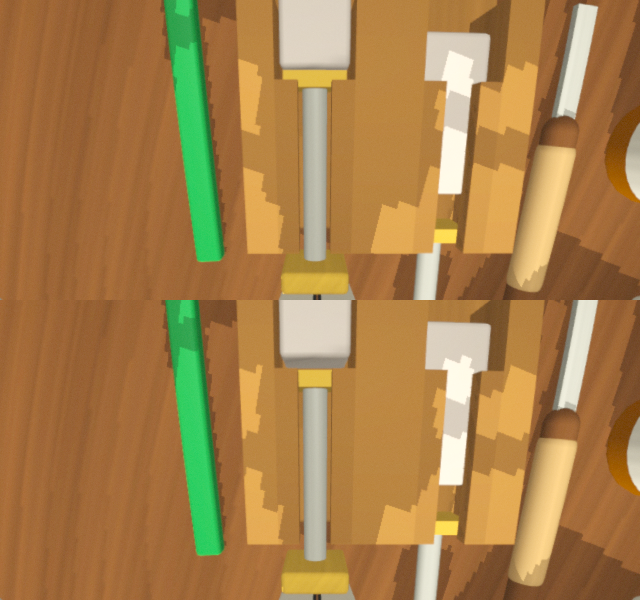

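The ejector is against its hard stop (force climbing to 26 N with no further motion). The blank's rear face is at row 70, which is block x ≈ 24, so its centre is at about 66. I'll retract and pick, gripping high so the fingers clear the case rim.

```bash
python3 - <<'E'
from h import *
robot.move_linear(tf(B,(-78,26,20)),speed=60)
robot.move_linear(tf(B,(-150,26,20)),speed=150)
robot.move_linear(tf(B,(-150,26,110)),speed=200)
robot.move_gripper(0.55)
robot.move_ptp(tf(B,(66,26,110)),OB)
robot.move_linear(tf(B,(66,26,23.5)),speed=120,f_stop=8)
print(inv(B,robot.current_tcp_pos()).round(1))
robot.move_gripper(0.0); print(robot.current_gripper_width()*93)
robot.move_linear(tf(B,(66,26,110)),speed=80)
print(robot.current_gripper_width()*93,robot.current_contact_force().round(2),robot.current_t())
cap('wrist','w4'); cap('side','s4')
a=load('w4')['img'];b=load('s4')['img']
cv2.imwrite('pics/m4.png',np.hstack([cv2.resize(a,(400,300)),cv2.resize(b[150:420,200:560],(400,300))]))
E
```

```text
[65.2 25.7 23.9]
25.558177233912215
25.576662041039306 [ 0.01 -0.61 -2.23] 15.2583
```

View pics/m4.png

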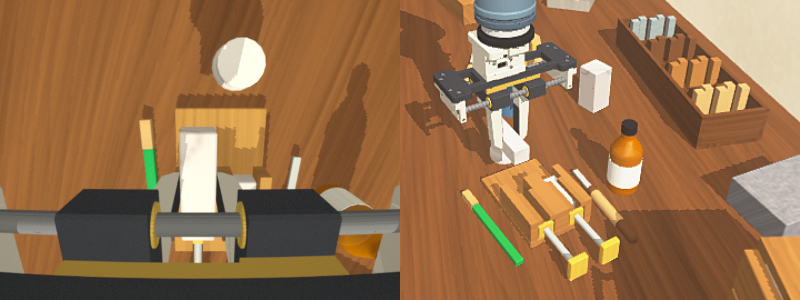

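The blank is held level (25.6 mm wide) and both ejectors are back at rest. I'll carry it high and check the case from near before placing.

```bash
python3 - <<'E'
from h import *
OC=[np.pi,0,C[2]+np.pi/2]
robot.move_linear(tf(B,(66,26,230)),speed=150)
robot.move_ptp(tf(C,(0,-110,260)),OC)
print(robot.current_gripper_width()*93,robot.current_t())
d=cap('wrist','w5')
for q in [(-34,-70,16),(-34,70,16),(34,70,16),(30,32,16),(-30,32,16),(-30,-66,16),(68.3,70,74.7),(90.7,70,61.6),(68.3,-70,74.7),(90.7,-70,61.6)]: print(q,proj(d,tf(C,q)).round())
E
```

```text
25.57739706748849 17.3583
(-34, -70, 16) [286. 170.]
(-34, 70, 16) [284.  31.]
(34, 70, 16) [351.  31.]
(30, 32, 16) [347.  70.]
(-30, 32, 16) [288.  70.]
(-30, -66, 16) [290. 167.]
(68.3, 70, 74.7) [397.  11.]
(90.7, 70, 61.6) [419.  17.]
(68.3, -70, 74.7) [391. 175.]
(90.7, -70, 61.6) [411. 174.]
```

View pics/w5.png

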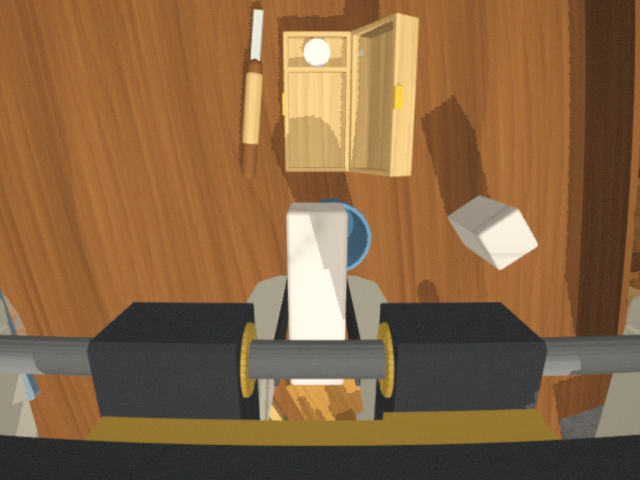

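The case matches the prediction within 1 px: corners at (286,171) and (284,32), divider at row 70. The tray centre is therefore at case (0,-17). Placing the blank now.

```bash
python3 - <<'E'
from h import *
d=load('w5'); T=[*tf(C,(0,-110,0))[:2],C[2]+np.pi/2]
for o in (40,42,44): print(o,proj(d,tf(T,(o,0,274))).round())
robot.move_linear(tf(C,(0,-17.5,180)),speed=150)
robot.move_linear(tf(C,(0,-17.5,40)),speed=120)
robot.sleep(.2)
f0=robot.current_contact_force()
s=robot.move_linear(tf(C,(0,-17.5,16.5)),speed=20,f_stop=5)
print(s,inv(C,robot.current_tcp_pos()).round(1),(robot.current_contact_force()-f0).round(1),robot.current_t())
cap('side','s6');e=cap('wrist','w6')
cv2.imwrite('pics/m6.png',np.hstack([cv2.resize(e['img'],(400,300)),cv2.resize(load('s6')['img'][100:280,200:440],(400,300))]))
E
```

```text
40 [317. 218.]
42 [317. 213.]
44 [317. 208.]
True [ -0.2 -17.6  17.9] [ 0.1 -0.1  6.9] 20.9
```

View pics/m6.png

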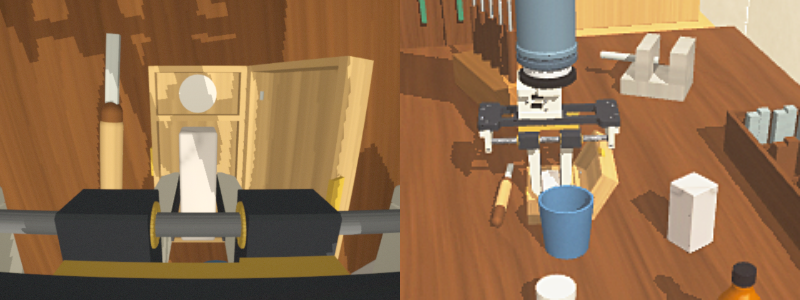

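Contact came at TCP z = 17.9, exactly where the blank's underside meets the tray floor, and the picture shows it inside the compartment clear of the divider. Releasing it, then shutting the lid along its arc.

```bash
python3 - <<'E'
from h import *
robot.move_gripper(0.40); robot.sleep(0.4)
robot.move_linear(tf(C,(0,-17.5,60)),speed=60)
robot.move_linear(tf(C,(0,-17.5,200)),speed=200)
d=cap('wrist','w7'); robot.move_gripper(0.0)
OL=[np.pi,0,C[2]+np.pi]
robot.move_ptp(tf(C,(150,0,200)),OL)
robot.move_linear(tf(C,(135,0,50)),speed=150)
f0=robot.current_contact_force()
def path(ph,s=55,hw=7.5,dig=2):
    u=np.array([-np.cos(ph),np.sin(ph)]);n=np.array([np.sin(ph),np.cos(ph)]);H=np.array([34,16])
    P=H+s*u+(26-dig)*n; E=H+68*u+(26-dig)*n
    return (max(P[0],E[0])+hw,P[1])
for ph in np.linspace(2.1,0.0,15):
    x,z=path(ph); robot.move_linear(tf(C,(x,0,z)),speed=90)
    f=robot.current_contact_force()-f0
    print(round(ph,2),inv(C,robot.current_tcp_pos()).round(1),f.round(1))
    if np.linalg.norm(f)>30: break
print(robot.current_t())
E
```

```text
2.1 [98.4  0.1 52.9] [ 4.  -2.   1.5]
1.95 [91.7  0.1 59.9] [ 6.3 -1.7  4.5]
1.8 [83.6  0.2 66.4] [ 5.8 -3.9  6.5]
1.65 [73.1  0.4 70.7] [ 4.4 -1.5  6. ]
1.5 [63.4  0.3 74. ] [ 4.  -0.8  6.4]
1.35 [54.1  0.4 76.1] [ 2.2 -0.5  7.3]
1.2 [44.4  0.4 76.8] [ 1.3 -1.2  6.4]
1.05 [34.6  0.3 75.8] [ 1.2 -0.2  4.7]
0.9 [25.3  0.1 73.5] [0.5 0.3 3. ]
0.75 [16.6 -0.2 70.2] [ 0.1 -0.5  2.2]
0.6 [ 8.7 -0.3 66.2] [-0.3 -1.   0.3]
0.45 [ 1.8 -0.2 61. ] [-0.   0.1  0.8]
0.3 [-4.4 -0.1 54.8] [-1.4  0.1  0.6]
0.15 [-9.7 -0.2 47.7] [ 0.3 -1.2  0.5]
0.0 [-10.9   0.6  42. ] [ 0.4 -1.5  8.9]
31.1
```

The lid followed, and the tip met its top at 42 mm. That is the shut height.

```bash
python3 - <<'E'
from h import *
robot.move_linear(tf(C,(-11,0,200)),speed=120)
robot.move_ptp([330,-200,300],[np.pi,0,1.0])
robot.sleep(.5)
a=cap('scene','s8')['img'];b=cap('side','d8')['img'];w=load('w7')['img']
c=lambda i,x,y,w_,h:cv2.resize(i[y:y+h,x:x+w_],(400,300),interpolation=cv2.INTER_CUBIC)
cv2.imwrite('pics/m8.png',np.vstack([np.hstack([c(a,160,140,360,270),c(b,220,160,240,180+60)]),np.hstack([c(w,0,0,640,480),c(a,370,230,132,99)])]))
d=load('s8')
for q in [(-34,-70,42),(-34,70,42),(34,-70,42),(34,70,42)]: print(((proj(d,tf(C,q))-[370,230])*400/132+[400,300]).round())
E
```

```text
[536. 340.]
[738. 451.]
[480. 412.]
[687. 532.]
```

View pics/m8.png

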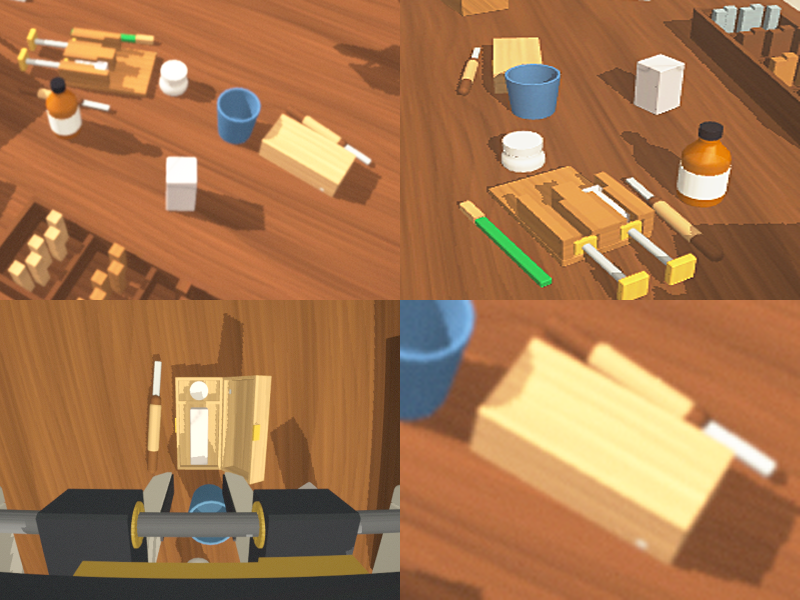

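The lid's four corners are on the shut prediction: (536,340), (738,451), (480,412) and (687,532). The blank was lying flat in the long compartment before closing. Both ejectors are at rest, the short blank is still in bay b, and the bystanders are where they started.

```bash
python3 -c "
from h import *
robot.hand_in(); print(robot.current_t())"
```

```text
the job is handed in; nothing more can be done
the job is handed in; nothing more can be done
```

The job is handed in, at roughly 33 s of the 69 s allowed; no verdict was reported.

**What I did:**
- I found the long blank in bay a and pressed that ejector to its hard stop. A first press stopped about 4 mm short when its 20 N limit tripped, so I pressed again until the force climbed with no further motion.
- I picked the blank up high on its sides and laid it in the long compartment. It touched the tray floor at the expected height.
- I closed the lid along its arc.

**Last checks:**
- **Long blank:** it lay flat inside the compartment after release, by eye about 2–3 mm off centre along its length. I did not see it again once the lid was over it.
- **Lid:** the corners in the final picture match the fully shut position, and its top was met at 42 mm.
- **Everything else:** both ejectors are back at rest, the short blank is still in bay b, and the other objects look unmoved. I judged these by eye from the pictures and did not measure them.

No check failed or disagreed.

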